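# Scan a module's label, then hold its test fixture's cam lever at full lift

## Robot

A 7-joint arm with a two-finger parallel gripper is mounted at the origin on a cart in front of the work surface, level with it; the furniture and walls round the work are solid. World frame = base frame: x ahead of the robot, y to its left, z up, the work surface at z = 0. Lengths are in m, angles in rad, forces in N, time in s.
With the tool pointing down it reaches from about 0.425 to 0.875 m from the base axis. Payload 4.7 kg.
Tool frame: the origin (TCP) lies at the very end of the fingers, on their centre line; the grasp point (between the pads) lies bot.grip_point_offset behind it (bot.grip_point_offset is the distance from the TCP to the grasp point, in m); z points along the fingers, y is the line along which they close (so a half turn about z gives the same grasp; the last joint's range is limited). The gripper opens to 85 mm and grips with 20 to 120 N. Pads are 22 mm wide; open, the fingers measure 114 mm over their backs; the gripper's body (76 mm by 85 mm) begins 54 mm behind the grasp point. The pads swing forward as they close: fully open they stand 13 mm farther back than shut.
Start: joints at [-1.334, 0.321, -0.07, 1.45, 0.023, 1.371, -0.057], TCP at [0.144, 0.634, 0.231] pointing down, gripper open.
Joint ranges: [-2.86, 2.86], [-0.3, 2.09], [-1.38, 1.24], [0.06, 2.45], [-1.56, 4.7], [0.09, 2.05], [-2.69, 2.69]. Speed limits (rad/s): [2.57, 2.57, 3.14, 3.14, 3.14, 3.14, 3.14].

## Interface

Orientations are given as a 3x3 rotation matrix whose columns are the frame's x, y, z axes.
In Python, from station import monitor, cams, bot gives the robot as it stands.
- The arm moves only by the tool step_arm, never from a script. Its argument "commands" is a list of rows, each a list of 3 entries, a list of its own where there are three numbers: the shift along the tool's x, y, z in m, then the turn, a rotation vector about the tool's x, y, z in degrees, then the gripper's target within -1 to 1 (shut at 1, half-way at 0, fully open at -1). In form: [[[tx, ty, tz], [wx, wy, wz], hand], ...]. A call has exactly 10 rows; each row is the pose to reach, as a shift and turn from the pose commanded when the call began, along the tool's axes at that moment; what a row does not reach only later rows make up. A row lasts 1/8 s, in which the tool goes at most 62.5 mm and 10.7 degrees, less where a joint would pass 70% of its speed; a pose out of reach is approached as far as the arm can. A call with a gripper value outside its range is refused whole. The fingers move at their own pace and stop on an object; "newtons" is the grip in N (left out, the last holds). Time passes only in rows, so rows that repeat a pose let the fingers close, or fill a call up. It gives the time, the measured TCP pose, the force, the opening and the grip force at its end, in the units of the state.
- monitor.state(): the state, without advancing time (a new reading comes with each control period).
- cams.camera(name): name is "scene" or "top" or "wrist"; returns a dict with "img" (400x640x3 uint8, red, green, blue), "depth" (400x640 float32, m along the optical axis (not along the pixel's ray), 0 where there is no reading), "K" (3x3 intrinsics, pixels), "R" (3x3) and "t" (3): a world point X has camera coordinates R X + t; the wrist camera has in their place "T_tool_cam" (4x4, takes a point from camera to tool coordinates, whose origin is the TCP and whose axes are the flange's). Camera axes: x right, y down, z forward; pixel columns grow to the right and rows downward; lengths in m; the calibration is good to about 2 mm. A picture is of the moment at which its call begins: read the wrist's pose just before it.
- bot.finish_job(): hands the job in; it is judged then, once.
The state is a dict: "time_s": time; "qpos": joint angles; "qd": joint speeds; "joint_torque": joint torques, N m; "tcp_pos": TCP position; "ee_rot": TCP orientation; "ft_force": force on the tool from outside, world axes, zero at the start; "torque": the same for the moment, N m; "gripper_width": opening from 0.0 (shut) to 1.0 (fully open); "gripper_force": force on a finger pad.
Only numpy, scipy, OpenCV 4.12 (cv2) and the standard library are available. Lean on these libraries where they do the work, as an engineer would, in place of code of your own. Each camera call takes 0.05 s, during which the arm holds its last target. There are 200 camera calls.

## Task

Take the cordless bar code scanner off the bench, aim it squarely at the bar code label on the front of the blue module in the test fixture from about 5 to 15 cm away, and hold it steady there for a second to book the module in; then lay the scanner back down flat on the bench without dropping it. Then swing the fixture's cam lever up to its point of highest lift, where it stands straight up and the module is pressed fully onto the contact head: the lever springs back if let go, so keep hold of its black grip there and finish while holding it. Leave everything else on the bench where it is.

Things in the scene. Friction and masses are not known exactly. Their poses are not given: they have to be found in the camera images.
- scanner: cordless pocket bar code scanner, loose: grey body with a yellow trigger bar on top and a wider black nose. 105 long (x, without the small steel lanyard loop at its tail), 24 high (z); grey body 36 wide (y), nose 40 wide. It lies flat with the yellow bar up. Origin: centre of its underside; +x points out of the nose along the scanning beam, +z up. Grip it across the 36 mm body, at or just behind its middle. About 0.11 kg.
- scan_window (a point): centre of the dark red window in the scanner's nose, 53 ahead of the scanner's origin (+x) and 12.5 above its underside; axes as the scanner's. The beam leaves it along +x. A good read: the label's centre lies 40 to 160 ahead of the window along the beam and within 15 sideways (y) and 12 up or down (z) of the beam, the beam within 0.3 rad of square to the label.
- label (a point): centre of the white bar code label, 50 wide x 24 high, on the upright front face of the blue module in the fixture. The label centre is about 116 above the bench while the lever is down. Axes as the fixture's: +x points into the module, at right angles to the label, so the label looks along -x. It rises with the nest.
- fixture: test fixture, fixed to the bench: dark base plate 150x150, two aluminium cheeks, a bridge at 172 and a black terminal box up to 190. Origin: centre of its underside on the bench; +x points to its back, away from the front where the module's label is, +y to its left, z up. The cam lever is on its right (-y) side. Its place and yaw vary.
- cam_lever (a joint): angle of the cam lever, rad: 0 = at rest on its stop, lying towards the fixture's front and sloping 15 degrees upward; it grows as the grip swings up and back (about the fixture's +y). The lift is highest at 1.31, where the lever stands straight up and its red line meets the red line on the bridge; beyond that, up to a stop at 2.1, the module sinks again. A return spring pulls it back to 0 from anywhere: about 2 to 4 N at the grip.
- lever_hinge (a point): point on the lever's horizontal turning axis (the fixture's y axis direction), 62 above the bench, level sideways with the middle of the grip. The grip's centre travels in an upright circle of radius 110 round this point.
- grip: black revolving cylindrical grip at the end of the lever, diameter 20, 64 long, its axis along the fixture's y; it spins freely on its spindle, so it can stay pinched at a fixed tool angle while the lever turns. Origin: its centre, 90 above the bench at rest and 172 at the peak. The inner end meets the lever arm, 36 from the centre. Pinch it from above with the fingers to its front and back.
- nest (a joint): height in m by which the cam has lifted the nest with the module: 0 at rest, about 0.0102 at the highest point.
- nose_pliers: bystander, loose: grey-and-yellow long-nose pliers, 62x147x13 mm, at the left; leave it alone
- flush_cutter: bystander, loose: black-handled side cutters, 70x115x13 mm, at the front; leave it alone
- notebook: bystander, loose: spiral notebook, 210x152x14 mm, at the right; leave it alone
- marker: bystander, loose: black-and-white marker pen, 14x135x14 mm, at the right, left of the notebook; leave it alone
- dsub_hood: bystander, loose: open black connector hood with a D connector, 39x45x12 mm, front left; leave it alone
- flux_bottle: bystander, loose: small cream bottle with red spout, 32x33x94 mm tall, at the right; leave it alone
- connector_1: bystander, loose: silver circular connector shell, 28x30x27 mm, front right; leave it alone
- connector_4: bystander, loose: pale brass circular connector shell, 26x29x25 mm, front right; leave it alone
There are look-alikes about, which are no part of the job. What is meant by the scanner is not brown, and is the larger of those in its own colour.

How it is judged:
On the way, in this order (a step that is already met when the one before it is completed fails the run):
1. the held scanner aims at the label, steady for a second (contact force between the fingers and scanner above 0.5 N and x of label in the frame of scan_window between 0.04 and 0.16 m and y of label in the frame of scan_window between -0.015 and 0.015 m and z of label in the frame of scan_window between -0.012 and 0.012 m and angle between the x axis of scanner and the x axis of fixture, either way round below 0.3 rad and linear speed of scanner below 0.03 m/s and angular speed of scanner below 0.2 rad/s), for 0.8 s.
2. the scanner lies flat on the bench again, let go and at rest (height (world z) of scanner below 0.006 m and angle between scanner's own z axis and vertical below 0.15 rad and contact force between the fingers and scanner below 0.05 N and linear speed of scanner below 0.02 m/s), for 0.2 s.
At the end, for the whole second after the job is handed in: The fingers hold the grip with the cam lever at rest within 0.13 rad of 1.31 (straight up, nest lifted at least 9.8 mm), and the scanner lies flat on the bench, upright and untouched (value of joint cam_lever between 1.179 and 1.439 rad and value of joint nest above 0.0098 m and velocity of joint cam_lever between -0.1 and 0.1 rad/s and contact force between the fingers and grip above 0.5 N and height (world z) of scanner below 0.006 m and angle between scanner's own z axis and vertical below 0.15 rad and contact force between the fingers and scanner below 0.05 N); the arm keeps its last pose, push and grip.
It fails at once if one of the other things on the bench is shifted by more than 3 cm (distance of any of nose_pliers, flush_cutter, notebook, marker, dsub_hood, flux_bottle, connector_1, connector_4 from where it was at the start of the episode above 0.03 m).
It fails at once if the scanner is dropped or thrown (faster than 0.7 m/s out of the fingers) (contact force between the fingers and scanner below 0.05 N and linear speed of scanner above 0.7 m/s).
It also fails if it takes over 59 s, if anything falls off the work surface, if the arm or the gripper's body presses on something with over 40 N, if the wrist force passes 120 N, or if a joint passes its speed limit or range.

## Working session

There is one attempt and no reset: what is moved stays moved. The work goes in short steps, Python scripts to look and compute and a tool call to move; the robot and the scene stay as the last step left them, time stands still between calls to the robot, and variables do not carry over. Pictures are saved under pics/ and viewed, at most 10 in all, crops included, and the job is handed in when it is done.

Besides the shell and the picture viewer there is one more tool, called after ">>>" as name(argument=value, ...), one argument or row to a line, values as JSON. step_arm: Moves the arm, as the interface text tells. Its arguments: {"type":"object","properties":{"commands":{"type":"array","items":{"type":"array"}},"newtons":{"type":"number"}},"required":["commands"]}

```bash
mkdir -p pics; ls; python3 - <<'E'
from station import monitor, cams, bot
import numpy as np, cv2, pickle
s=monitor.state(); print(s['tcp_pos'],s['ee_rot'],bot.grip_point_offset,s['time_s'])
for n in ['top','scene']:
    c=cams.camera(n); pickle.dump(c,open(n+'.pkl','wb')); cv2.imwrite(f'pics/{n}.png',c['img'][...,::-1]); print(n,c['K'],c['R'],c['t'])
E
```

```text
pics
[0.14356033 0.63338757 0.23024345] [[-9.75285874e-01  2.20946495e-01 -3.33184780e-04]
 [ 2.20946729e-01  9.75284089e-01 -1.86791003e-03]
 [-8.77583593e-05 -1.89536235e-03 -9.99998200e-01]] 0.0187 0.0
top [[422.01492747   0.         324.99309491]
 [  0.         422.01492747 206.4057631 ]
 [  0.           0.           1.        ]] [[-0.00918758 -0.99975325  0.02022429]
 [-0.99519178  0.00716961 -0.09768276]
 [ 0.09751366 -0.02102452 -0.99501209]] [-0.04680156  0.51551694  1.24223814]
scene [[412.9553511   0.        323.2250101]
 [  0.        412.9553511 195.7890426]
 [  0.          0.          1.       ]] [[-0.65647678 -0.75434585 -0.00076454]
 [-0.50681362  0.44180969 -0.74023249]
 [ 0.55872909 -0.48555796 -0.67235056]] [0.30869882 0.33125983 1.00504851]
```

View pics/top.png

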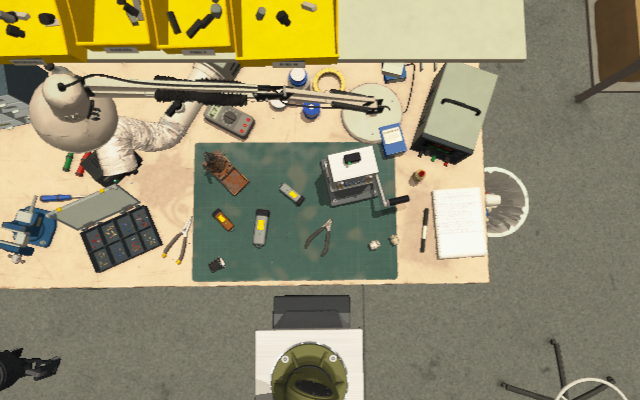

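View pics/scene.png

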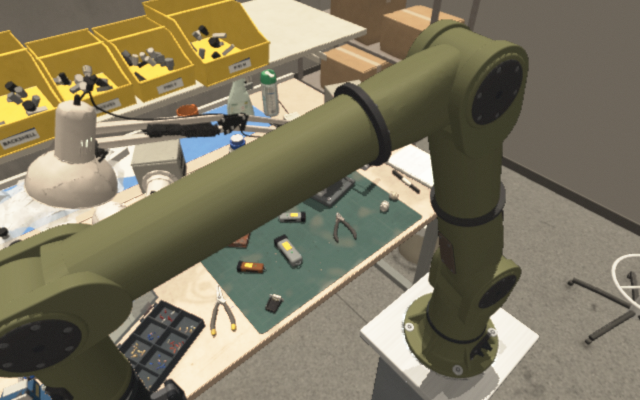

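```bash
python3 - <<'E'
import cv2
im=cv2.imread('pics/top.png')
cv2.imwrite('pics/crop.png',cv2.resize(im[135:285,190:430],None,fx=3.33,fy=3.33,interpolation=cv2.INTER_CUBIC))
E
```

```text
(no output)
```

View pics/crop.png

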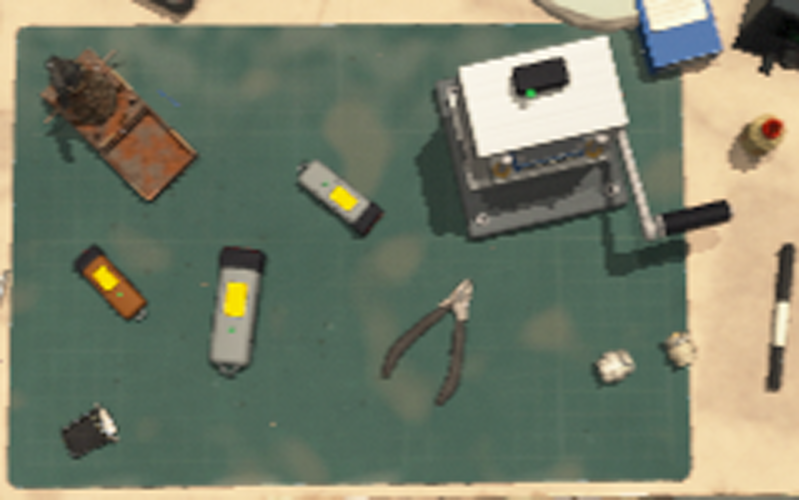

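```bash
cat > h.py <<'E'
import numpy as np, cv2, pickle
def w(c,u,v,z=None):
    K,R,t=c['K'],np.array(c['R']),np.array(c['t'])
    ray=np.array([(u-K[0,2])/K[0,0],(v-K[1,2])/K[1,1],1])
    C=-R.T@t; d=R.T@ray
    if z is not None: return C+d*(z-C[2])/d[2]
    return C+d*c['depth'][int(round(v)),int(round(u))]
E
python3 - <<'E'
from h import *
c=pickle.load(open('top.pkl','rb'))
f=lambda x,y:(190+(x+.5)/3.33-.5,135+(y+.5)/3.33-.5)
np.set_printoptions(precision=4,suppress=True)
for n,p,z in [('nose',(243,249),.012),('tail',(231,366),.012),('bodymid',(237,310),.024),('bar',(236,300),None),
  ('basefl',(478,237),.01),('basefr',(625,205),.01),('basebl',(436,82),.01),('boxfl',(477,156),.19),('boxfr',(628,124),.19),('boxbl',(458,67),.19),('boxbr',(608,37),.19),('boxc',(543,100),None),
  ('grip1',(665,220),.1),('grip2',(729,208),.1),('gripc',(697,214),None)]:
    print(n,w(c,*f(*p),z))
E
```

```text
nose [0.5086 0.1375 0.012 ]
tail [0.4028 0.1478 0.012 ]
bodymid [0.4527 0.1411 0.024 ]
bar [0.4618 0.1423 0.0219]
basefl [ 0.5183 -0.0763  0.01  ]
basefr [ 0.5468 -0.2117  0.01  ]
basebl [ 0.6624 -0.0391  0.01  ]
boxfl [ 0.5647 -0.0689  0.19  ]
boxfr [ 0.5896 -0.1891  0.19  ]
boxbl [ 0.6362 -0.0546  0.19  ]
boxbr [ 0.66   -0.1746  0.19  ]
boxc [ 0.6126 -0.1233  0.1735]
grip1 [ 0.5228 -0.2324  0.1   ]
grip2 [ 0.5327 -0.2875  0.1   ]
gripc [ 0.5277 -0.2598  0.1005]
```

>>> step_arm(
  commands=[
    [[-0.413, -0.41, 0.03], [0, 0, -7.2], -1],
    [[-0.413, -0.41, 0.03], [0, 0, -7.2], -1],
    [[-0.413, -0.41, 0.03], [0, 0, -7.2], -1],
    [[-0.413, -0.41, 0.03], [0, 0, -7.2], -1],
    [[-0.413, -0.41, 0.03], [0, 0, -7.2], -1],
    [[-0.413, -0.41, 0.03], [0, 0, -7.2], -1],
    [[-0.413, -0.41, 0.03], [0, 0, -7.2], -1],
    [[-0.413, -0.41, 0.03], [0, 0, -7.2], -1],
    [[-0.413, -0.41, 0.03], [0, 0, -7.2], -1],
    [[-0.413, -0.41, 0.03], [0, 0, -7.2], -1],
  ],
  newtons=40,
)

```text
time_s: 1.35
tcp_pos: [0.4573, 0.1384, 0.2011]
ee_rot: [[-0.995, 0.104, 0.0], [0.104, 0.995, -0.001], [-0.0, -0.001, -1.0]]
ft_force: [-0.3, 1.2, 0.4]
gripper_width: 1.002
gripper_force: 0.0
```

```bash
python3 - <<'E'
from station import monitor, cams, bot
from h import *
s=monitor.state(); print(s['tcp_pos'],s['ee_rot'])
c=cams.camera('wrist'); c['s']=s; print(c['K'],c['T_tool_cam']); pickle.dump(c,open('w1.pkl','wb'))
d=cams.camera('scene'); pickle.dump(d,open('s1.pkl','wb'))
a=cv2.resize(c['img'],(480,300)); b=cv2.resize(d['img'][130:270,240:460],None,fx=3.6,fy=3.6)[:, :790]
cv2.imwrite('pics/w1.png',c['img'][...,::-1]); cv2.imwrite('pics/s1.png',b[...,::-1])
E
```

```text
[0.4572791  0.13835774 0.20105374] [[-9.94624081e-01  1.03551584e-01  8.53018448e-05]
 [ 1.03551474e-01  9.94623724e-01 -8.59697370e-04]
 [-1.73866263e-04 -8.46242574e-04 -9.99999627e-01]]
[[325.21935315   0.         319.36405611]
 [  0.         325.21935315 203.07750935]
 [  0.           0.           1.        ]] [[ 1.25620105e-03 -9.53358749e-01 -3.01836906e-01  7.66751703e-02]
 [ 9.99999053e-01  1.02811370e-03  9.14529242e-04 -6.24741256e-04]
 [-5.61551797e-04 -3.01837769e-01  9.53359138e-01 -1.42617830e-01]
 [ 0.00000000e+00  0.00000000e+00  0.00000000e+00  1.00000000e+00]]
```

View pics/w1.png

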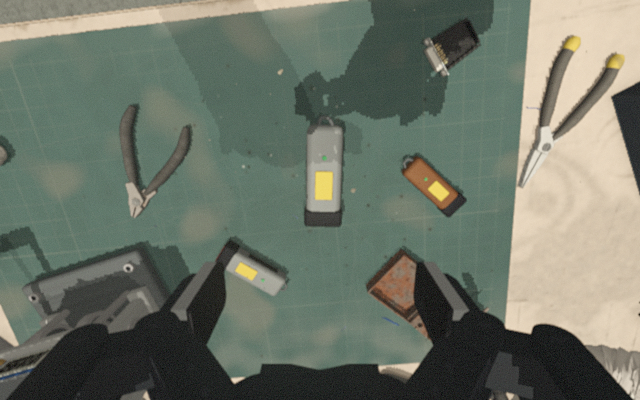

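View pics/s1.png

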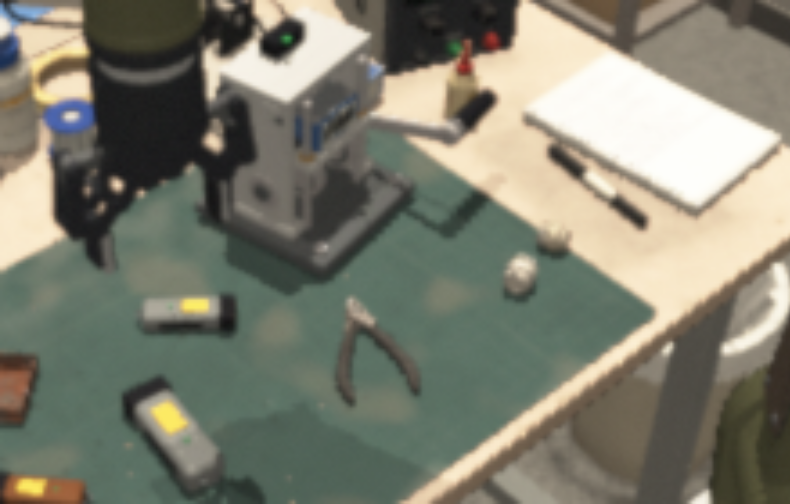

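```bash
python3 - <<'E'
from h import *
np.set_printoptions(precision=4,suppress=True)
c=pickle.load(open('w1.pkl','rb')); s=c['s']
T=np.eye(4);T[:3,:3]=s['ee_rot'];T[:3,3]=s['tcp_pos'];M=np.linalg.inv(T@c['T_tool_cam']);c['R']=M[:3,:3];c['t']=M[:3,3]
for n,p,z in [('noseL',(305,225),.012),('noseR',(342,225),.012),('tailL',(308,121),.012),('tailR',(341,121),.012),('midL',(307,170),.024),('midR',(343,170),.024),('top',(325,150),None)]: print(n,w(c,*p,z))
d=pickle.load(open('s1.pkl','rb'))
y=.203;R=np.array([[np.cos(y),np.sin(y)],[-np.sin(y),np.cos(y)]]);o=np.array([.6067,-.1349])
for v in range(158,178,3):
  print(v,end=' ')
  for u in range(320,350,3):
    p=w(d,u,v); q=R@(p[:2]-o); print('%4.0f,%4.0f,%4.0f'%tuple(1000*np.r_[q,p[2]]),end=' | ')
  print()
b=d['img'][140:205,300:365]
cv2.imwrite('pics/s2.png',cv2.resize(b,None,fx=9,fy=9,interpolation=cv2.INTER_CUBIC)[...,::-1])
E
```

```text
noseL [0.5088 0.1168 0.012 ]
noseR [0.513 0.157 0.012]
tailL [0.3995 0.1325 0.012 ]
tailR [0.4028 0.165  0.012 ]
midL [0.4459 0.1266 0.024 ]
midR [0.4496 0.1624 0.024 ]
top [0.428  0.1464 0.0234]
158  -28,  72, 172 |   -7,  30, 137 |  -30,  45, 157 |  -19,  15, 134 |  -26,   8, 133 |  -32,   1, 132 |  -35, -13, 124 |  -25, -44, 101 |   43,-162,  -1 |   37,-173,  -5 | 
161  -25,  69, 158 |  -14,  40, 135 |  -34,  51, 151 |  -26,  24, 130 |  -32,  16, 129 |  -34,   3, 122 |  -32, -16, 109 |  -35, -29, 102 |  -22, -67,  74 |   22,-152,   1 | 
164  -26,  70, 148 |  -14,  40, 123 |  -34,  50, 138 |  -33,  33, 128 |  -36,  21, 121 |  -31,  -1, 106 |  -35, -13, 100 |  -39, -24,  96 |  -29, -56,  71 |  -37, -62,  71 | 
167  -26,  71, 136 |  -13,  38, 110 |  -35,  52, 129 |  -36,  37, 120 |  -34,  19, 108 |  -35,   3,  98 |  -40,  -7,  94 |  -25, -46,  62 |   13,-120,  -2 |    4,-126,  -1 | 
170  -24,  68, 122 |  -18,  45, 104 |  -34,  50, 115 |  -33,  33, 104 |  -39,  26, 102 |  -42,  13,  95 |  -34, -15,  74 |  -20, -54,  42 |    4,-108,  -4 |   -8,-109,   1 | 
173  -23,  66, 108 |  -26,  55, 103 |  -34,  50, 103 |  -39,  41, 100 |  -13, -11,  54 |  -24, -14,  57 |  -37, -12,  64 |  -24, -48,  35 |   -9, -89,   1 |  -17, -96,  -0 | 
176  -26,  70, 100 |  -29,  60,  95 |  -36,  53,  94 |  -32,  31,  78 |    2, -33,  18 |  -28,  -7,  50 |  -26, -28,  35 |  -31, -39,  31 |  -29, -59,  17 |  -40, -62,  21 |
```

View pics/s2.png

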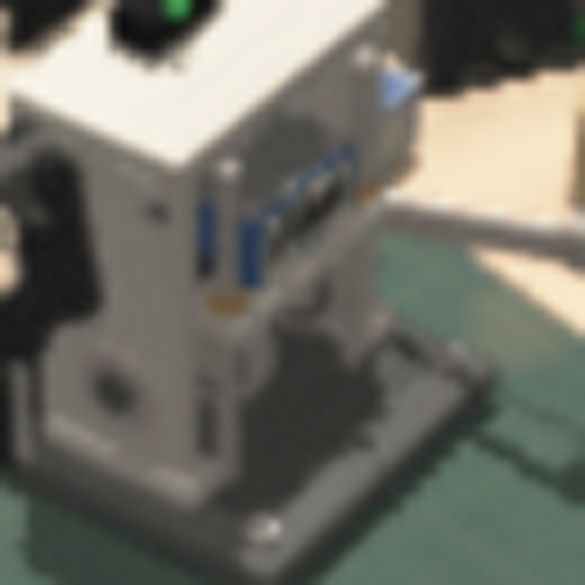

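>>> step_arm(
  commands=[
    [[0.007, 0.0045, 0.05], [0, 0, 0], -1],
    [[0.007, 0.0045, 0.1], [0, 0, 0], -1],
    [[0.007, 0.0045, 0.145], [0, 0, 0], -1],
    [[0.007, 0.0045, 0.175], [0, 0, 0], -1],
    [[0.007, 0.0045, 0.19], [0, 0, 0], -1],
    [[0.007, 0.0045, 0.198], [0, 0, 0], -1],
    [[0.007, 0.0045, 0.198], [0, 0, 0], -1],
    [[0.007, 0.0045, 0.198], [0, 0, 0], 1],
    [[0.007, 0.0045, 0.198], [0, 0, 0], 1],
    [[0.007, 0.0045, 0.198], [0, 0, 0], 1],
  ],
  newtons=40,
)

```text
time_s: 2.7
tcp_pos: [0.45, 0.1479, 0.0042]
ee_rot: [[-0.995, 0.097, 0.001], [0.097, 0.995, 0.001], [-0.001, 0.001, -1.0]]
ft_force: [0.1, 0.4, 0.2]
gripper_width: 0.411
gripper_force: 39.7
```

>>> step_arm(
  commands=[
    [[0, 0, -0.03], [0, 0, 0], 1],
    [[0, 0, -0.07], [0, 0, 0], 1],
    [[-0.01, -0.03, -0.1035], [0, 0, -2], 1],
    [[-0.02, -0.08, -0.1035], [0, 0, -4], 1],
    [[-0.03, -0.13, -0.1035], [0, 0, -7], 1],
    [[-0.03, -0.18, -0.1035], [0, 0, -10], 1],
    [[-0.03, -0.23, -0.1035], [0, 0, -13], 1],
    [[-0.025, -0.27, -0.1035], [0, 0, -15], 1],
    [[-0.018, -0.3, -0.1035], [0, 0, -17], 1],
    [[-0.015, -0.308, -0.1035], [0, 0, -17.3], 1],
  ],
)

```text
time_s: 3.95
tcp_pos: [0.4335, -0.1618, 0.1068]
ee_rot: [[-0.98, -0.2, -0.0], [-0.2, 0.98, 0.0], [-0.0, 0.0, -1.0]]
ft_force: [0.1, -0.1, -1.8]
gripper_width: 0.411
gripper_force: 40.2
```

```bash
python3 - <<'E'
from station import monitor, cams, bot
from h import *
s=monitor.state(); print(s['tcp_pos'],s['ee_rot'])
c=cams.camera('wrist'); c['s']=s; pickle.dump(c,open('w2.pkl','wb'))
d=cams.camera('scene'); pickle.dump(d,open('s2.pkl','wb'))
e=cams.camera('top'); pickle.dump(e,open('t2.pkl','wb'))
f=lambda i:cv2.resize(i,(400,300),interpolation=cv2.INTER_AREA)
a=np.hstack([cv2.resize(d['img'][130:220,280:400],(400,300),interpolation=cv2.INTER_CUBIC),cv2.resize(e['img'][140:245,300:440],(400,300),interpolation=cv2.INTER_CUBIC)])
b=np.zeros((300,800,3),np.uint8); b[:,160:640]=cv2.resize(c['img'],(480,300),interpolation=cv2.INTER_AREA)
cv2.imwrite('pics/aim.png',np.vstack([a,b])[...,::-1])
E
```

```text
[ 0.43345068 -0.16182561  0.10679992] [[-9.79858938e-01 -1.99690911e-01 -3.03115295e-05]
 [-1.99690912e-01  9.79858909e-01  2.41432814e-04]
 [-1.85109163e-05  2.42623038e-04 -9.99999970e-01]]
```

View pics/aim.png

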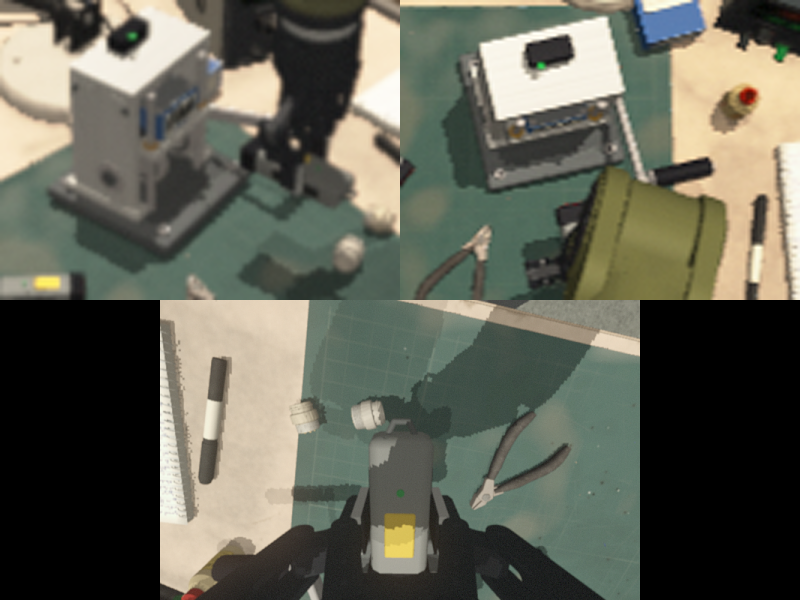

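```bash
python3 - <<'E'
from h import *
np.set_printoptions(precision=4,suppress=True)
e=pickle.load(open('t2.pkl','rb')); s=pickle.load(open('w2.pkl','rb'))['s']
R=s['ee_rot']; win=s['tcp_pos']-R[:,0]*.058+np.r_[0,0,.0083]
X=-R[:,0];Y=R[:,1]
def rep(n,p): q=p-win; print(n,p,'ahead %.4f left %.4f up %.4f'%(q@X,q@Y,q[2]))
f=lambda x,y:(300+(x-400+.5)/2.857-.5,140+(y+.5)/2.857-.5)
for n,p in [('studL',(517,130)),('studR',(602,114))]:
    rep(n,w(e,*f(*p))); rep(n+' z.12',w(e,*f(*p),.12))
for z in (.172,):
    for n,p in [('bl',(478,44)),('br',(608,16)),('fr',(626,91)),('fl',(490,122))]: rep(n,w(e,*f(*p),z))
for n,p in [('basefl',(492,190)),('basefr',(622,162)),('basebl',(459,55))]: rep(n,w(e,*f(*p),.012))
for k in ('s1','s2'):
  d=pickle.load(open(k+'.pkl','rb'))
  u,v={'s1':(333.4,163.4),'s2':(280+178/3.333,130+112/3.333)}[k]
  rep('label '+k,w(d,u,v,.116))
E
```

```text
studL [ 0.5628 -0.0923  0.1361] ahead 0.0826 left 0.0423 up 0.0210
studL z.12 [ 0.5652 -0.0933  0.12  ] ahead 0.0848 left 0.0408 up 0.0049
studR [ 0.5929 -0.1869  0.0439] ahead 0.0932 left -0.0565 up -0.0712
studR z.12 [ 0.5805 -0.177   0.12  ] ahead 0.0831 left -0.0442 up 0.0049
bl [ 0.6394 -0.0545  0.172 ] ahead 0.1652 left 0.0640 up 0.0569
br [ 0.6657 -0.1777  0.172 ] ahead 0.1664 left -0.0620 up 0.0569
fr [ 0.5938 -0.1932  0.172 ] ahead 0.0929 left -0.0628 up 0.0569
fl [ 0.5652 -0.0651  0.172 ] ahead 0.0904 left 0.0685 up 0.0569
basefl [ 0.517  -0.0722  0.012 ] ahead 0.0418 left 0.0711 up -0.1031
basefr [ 0.5461 -0.2115  0.012 ] ahead 0.0424 left -0.0712 up -0.1031
basebl [ 0.663  -0.0383  0.012 ] ahead 0.1916 left 0.0751 up -0.1031
label s1 [ 0.5722 -0.1317  0.116 ] ahead 0.0840 left 0.0018 up 0.0009
label s2 [ 0.5714 -0.131   0.116 ] ahead 0.0834 left 0.0027 up 0.0009
```

>>> step_arm(
  commands=[
    [[0, 0, 0], [0, 0, 0], 1],
    [[0, 0, 0], [0, 0, 0], 1],
    [[0, 0, 0], [0, 0, 0], 1],
    [[0, 0, 0], [0, 0, 0], 1],
    [[0, 0, 0], [0, 0, 0], 1],
    [[0, 0, 0], [0, 0, 0], 1],
    [[0, 0, 0], [0, 0, 0], 1],
    [[0, 0, 0], [0, 0, 0], 1],
    [[0, 0, 0], [0, 0, 0], 1],
    [[0, 0, 0], [0, 0, 0], 1],
  ],
)

```text
time_s: 5.35
tcp_pos: [0.4344, -0.16, 0.1068]
ee_rot: [[-0.979, -0.203, 0.0], [-0.203, 0.979, 0.0], [-0.0, 0.0, -1.0]]
ft_force: [-0.5, -0.8, -1.9]
gripper_width: 0.413
gripper_force: 40.2
```

>>> step_arm(
  commands=[
    [[-0.028, 0.035, 0], [0, 0, 2], 1],
    [[-0.043, 0.083, 0], [0, 0, 5], 1],
    [[-0.058, 0.131, 0], [0, 0, 8], 1],
    [[-0.068, 0.18, 0], [0, 0, 11], 1],
    [[-0.078, 0.229, 0], [0, 0, 14], 1],
    [[-0.079, 0.28, 0.01], [0, 0, 16], 1],
    [[-0.078, 0.298, 0.04], [0, 0, 17.3], 1],
    [[-0.078, 0.298, 0.07], [0, 0, 17.3], 1],
    [[-0.078, 0.298, 0.085], [0, 0, 17.3], 1],
    [[-0.078, 0.298, 0.093], [0, 0, 17.3], 1],
  ],
)

```text
time_s: 6.6
tcp_pos: [0.4502, 0.1472, 0.0133]
ee_rot: [[-0.995, 0.098, -0.0], [0.098, 0.995, -0.0], [0.0, -0.0, -1.0]]
ft_force: [-0.3, 1.0, -1.1]
gripper_width: 0.41
gripper_force: 40.2
```

>>> step_arm(
  commands=[
    [[0, 0, 0.005], [0, 0, 0], 1],
    [[0, 0, 0.008], [0, 0, 0], 1],
    [[0, 0, 0.0095], [0, 0, 0], 1],
    [[0, 0, 0.0095], [0, 0, 0], 1],
    [[0, 0, 0.0095], [0, 0, 0], -1],
    [[0, 0, 0.0095], [0, 0, 0], -1],
    [[0, 0, 0.0095], [0, 0, 0], -1],
    [[0, 0, 0.0095], [0, 0, 0], -1],
    [[0, 0, 0.0095], [0, 0, 0], -1],
    [[0, 0, 0.0095], [0, 0, 0], -1],
  ],
)

```text
time_s: 7.85
tcp_pos: [0.4502, 0.1476, 0.0043]
ee_rot: [[-0.995, 0.097, 0.0], [0.097, 0.995, 0.0], [-0.0, 0.0, -1.0]]
ft_force: [-0.5, 1.3, -0.5]
gripper_width: 0.997
gripper_force: 0.0
```

>>> step_arm(
  commands=[
    [[0, 0, -0.03], [0, 0, 0], -1],
    [[0, 0, -0.08], [0, 0, 0], -1],
    [[-0.01, -0.04, -0.13], [0, 0, 10], -1],
    [[-0.03, -0.09, -0.17], [0, 0, 20], -1],
    [[-0.045, -0.14, -0.196], [0, 0, 30], -1],
    [[-0.06, -0.19, -0.196], [0, 0, 40], -1],
    [[-0.075, -0.24, -0.196], [0, 0, 50], -1],
    [[-0.09, -0.29, -0.196], [0, 0, 60], -1],
    [[-0.1, -0.34, -0.196], [0, 0, 69], -1],
    [[-0.117, -0.395, -0.196], [0, 0, 73], -1],
  ],
)

```text
time_s: 9.1
tcp_pos: [0.5286, -0.2578, 0.2005]
ee_rot: [[-0.197, 0.98, 0.001], [0.98, 0.197, 0.001], [0.001, 0.001, -1.0]]
ft_force: [1.1, 0.1, 0.8]
gripper_width: 1.0
gripper_force: 0.0
```

>>> step_arm(
  commands=[
    [[0, -0.003, 0], [0, 0, 0], -1],
    [[0, -0.003, 0], [0, 0, 0], -1],
    [[0, -0.003, 0], [0, 0, 0], -1],
    [[0, -0.003, 0], [0, 0, 0], -1],
    [[0, -0.003, 0], [0, 0, 0], -1],
    [[0, -0.003, 0], [0, 0, 0], -1],
    [[0, -0.003, 0], [0, 0, 0], -1],
    [[0, -0.003, 0], [0, 0, 0], -1],
    [[0, -0.003, 0], [0, 0, 0], -1],
    [[0, -0.003, 0], [0, 0, 0], -1],
  ],
)

```text
time_s: 10.35
tcp_pos: [0.5253, -0.2575, 0.2003]
ee_rot: [[-0.198, 0.98, -0.0], [0.98, 0.198, 0.0], [0.0, -0.0, -1.0]]
ft_force: [-0.2, 1.0, 0.7]
gripper_width: 1.005
gripper_force: 0.0
```

```bash
python3 - <<'E'
from station import monitor, cams, bot
from h import *
s=monitor.state(); print(s['tcp_pos'],s['ee_rot'],s['qpos'])
c=cams.camera('wrist'); c['s']=s; pickle.dump(c,open('w3.pkl','wb'))
cv2.imwrite('pics/w3.png',c['img'][...,::-1])
E
```

```text
[ 0.52533916 -0.25749472  0.20027218] [[-1.98239586e-01  9.80153593e-01 -3.07100707e-05]
 [ 9.80153593e-01  1.98239586e-01  2.22347613e-05]
 [ 2.78814329e-05 -2.56927763e-05 -9.99999999e-01]] [-0.29858831  0.25538948  0.83474062  1.68682636 -0.19631387  1.28654269
  0.77500625]
```

View pics/w3.png

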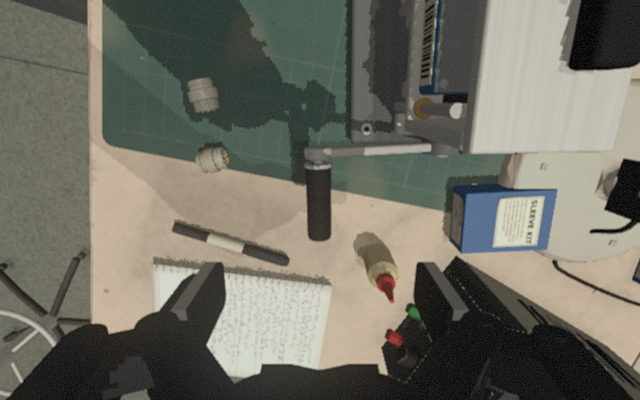

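```bash
python3 - <<'E'
from h import *
np.set_printoptions(precision=4,suppress=True)
c=pickle.load(open('w3.pkl','rb')); s=c['s']
T=np.eye(4);T[:3,:3]=s['ee_rot'];T[:3,3]=s['tcp_pos'];M=np.linalg.inv(T@c['T_tool_cam']);c['R']=M[:3,:3];c['t']=M[:3,3]
for n,p,z in [('in',(317.5,167),.09),('out',(319,240),.09),('mid',(318,203),None),('armtip',(318,150),None)]:
    X=w(c,*p,z); print(n,X,s['ee_rot'].T@(X-s['tcp_pos']))
E
```

```text
in [ 0.5191 -0.2319  0.09  ] [ 0.0263 -0.0011  0.1103]
out [ 0.5327 -0.2929  0.09  ] [-0.0362  0.0002  0.1103]
mid [ 0.5247 -0.2575  0.1012] [ 0.0001 -0.0006  0.0991]
armtip [ 0.5165 -0.2172  0.1005] [ 0.0412 -0.0006  0.0998]
```

>>> step_arm(
  commands=[
    [[-0.005, 0, 0.04], [0, 0, 0], -1],
    [[-0.005, 0, 0.08], [0, 0, 0], -1],
    [[-0.005, 0, 0.11], [0, 0, 0], -1],
    [[-0.005, 0, 0.125], [0, 0, 0], -1],
    [[-0.005, 0, 0.129], [0, 0, 0], -1],
    [[-0.005, 0, 0.129], [0, 0, 0], 1],
    [[-0.005, 0, 0.129], [0, 0, 0], 1],
    [[-0.005, 0, 0.129], [0, 0, 0], 1],
    [[-0.005, 0, 0.129], [0, 0, 0], 1],
    [[-0.005, 0, 0.129], [0, 0, 0], 1],
  ],
  newtons=50,
)

```text
time_s: 11.65
tcp_pos: [0.5257, -0.2627, 0.0714]
ee_rot: [[-0.198, 0.98, -0.001], [0.98, 0.198, 0.0], [0.0, -0.001, -1.0]]
ft_force: [-3.2, -0.7, 2.2]
gripper_width: 0.216
gripper_force: 48.7
```

>>> step_arm(
  commands=[
    [[0, 0.0043, -0.0127], [0, 0, 0], 1],
    [[0, 0.011, -0.0265], [0, 0, 0], 1],
    [[0, 0.0184, -0.0377], [0, 0, 0], 1],
    [[0, 0.0285, -0.0493], [0, 0, 0], 1],
    [[0, 0.0385, -0.0582], [0, 0, 0], 1],
    [[0, 0.0513, -0.0668], [0, 0, 0], 1],
    [[0, 0.0633, -0.0728], [0, 0, 0], 1],
    [[0, 0.0778, -0.0778], [0, 0, 0], 1],
    [[0, 0.0909, -0.0805], [0, 0, 0], 1],
    [[0, 0.1063, -0.0815], [0, 0, 0], 1],
  ],
)

```text
time_s: 12.9
tcp_pos: [0.6321, -0.2393, 0.1535]
ee_rot: [[-0.2, 0.98, 0.001], [0.98, 0.2, 0.002], [0.002, 0.002, -1.0]]
ft_force: [-3.8, 3.0, 0.5]
gripper_width: 0.217
gripper_force: 49.3
```

>>> step_arm(
  commands=[
    [[0, 0, 0], [0, 0, 0], 1],
    [[0, 0, 0], [0, 0, 0], 1],
    [[0, 0, 0], [0, 0, 0], 1],
    [[0, 0, 0], [0, 0, 0], 1],
    [[0, 0, 0], [0, 0, 0], 1],
    [[0, 0, 0], [0, 0, 0], 1],
    [[0, 0, 0], [0, 0, 0], 1],
    [[0, 0, 0], [0, 0, 0], 1],
    [[0, 0, 0], [0, 0, 0], 1],
    [[0, 0, 0], [0, 0, 0], 1],
  ],
)

```text
time_s: 14.15
tcp_pos: [0.6308, -0.2397, 0.1534]
ee_rot: [[-0.199, 0.98, 0.001], [0.98, 0.199, 0.003], [0.002, 0.001, -1.0]]
ft_force: [-2.7, 4.6, 4.3]
gripper_width: 0.219
gripper_force: 49.6
```

```bash
python3 - <<'E'
from station import monitor, cams, bot
from h import *
s=monitor.state(); print(s['tcp_pos'],s['ee_rot'],s['ft_force'])
c=cams.camera('wrist'); c['s']=s; pickle.dump(c,open('w4.pkl','wb'))
d=cams.camera('top'); pickle.dump(d,open('t4.pkl','wb'))
e=cams.camera('scene'); pickle.dump(e,open('s4.pkl','wb'))
x=np.vstack([cv2.resize(c['img'],(480,300)), np.hstack([cv2.resize(d['img'][140:245,180:320],(240,180)),cv2.resize(e['img'][130:220,270:390],(240,180))])])
cv2.imwrite('pics/w4.png',x[...,::-1])
E
```

```text
[ 0.63078066 -0.23971498  0.15343036] [[-1.99218927e-01  9.79954696e-01  7.82955858e-04]
 [ 9.79951960e-01  1.99216250e-01  2.65350147e-03]
 [ 2.44433370e-03  1.29588684e-03 -9.99996173e-01]] [-2.68261982  4.57453074  4.26987921]
```

View pics/w4.png

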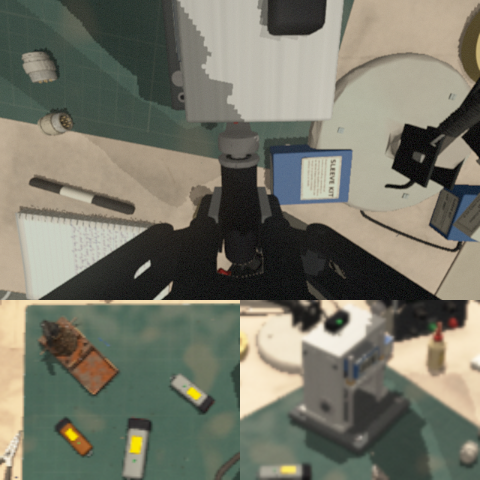

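```bash
python3 -c "
from station import bot
print(bot.finish_job())"
```

```text
the job is handed in; nothing more can be done
None
```

The job is handed in, with no verdict returned. I held the scanner steady about 8 cm from the label for 1.25 s and laid it back flat. The arm is still gripping the cam lever, which stands straight up by my measurements.

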